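Free a jammed microscope filter slider and close the dust shutter

TASK

The aluminium filter slider is jammed in the microscope's slider mount: take the white nylon block and use it, not the fingers, to knock the slider by its tail along the slot, firmly but without ramming it, until it comes up against the stop. Then put the block back on the cork pad, lift the slider out by its blue fin, set it down gently and upright in the blue tray, and swing the yellow dust shutter fully shut over the empty slot. Leave everything else where it is.

Things in the scene. Friction and masses are not known exactly. Their poses are not given: they have to be found in the camera images.
- mount: White slider mount fixed on the bench, base 130 mm across the slot (x) by 135 mm along it (y -75 to 60 mm), 10 mm thick; origin on its underside, z up; the slider is to be knocked along +y. The slot floor is 10 mm up. Two white blocks at y -73 to -47 mm (38 mm high) hold the jam; black keeper strips (top 27.5 mm up) hold down the slider's ears.
- slot_end (a point): Where the fin's axis stands when the slider is at the stop, with the black keeper (strips, notches, stop: one piece) in its middle setting: mount x = 0, y = 0, at the slot floor. The keeper is locked anywhere from 5 mm short (-y) to 6 mm past this; not measured. At the stop the ears lie amid the notches; over 2.5 mm away they catch and the slider cannot be lifted.
- slider_fin (a point): Centre of the blue fin (10 mm across, 34 mm along the slot, 40 mm tall) on the aluminium slider, 180 g; z up, y along it, parallel to the slot. The slider's underside is 44 mm below. Its bar, 26 mm wide, 24 mm tall, runs from 35 mm ahead (+y) to 85 mm behind; ears under the fin make it 40 mm wide at the foot. It starts 22 to 27 mm short (-y) of slot_end.
- slider_tail (a point): Centre of the slider's flat tail end face (26 x 24 mm, faces -y), which sticks out of the mount: knock here. A sprung plunger wedges the slider: its first 7 to 12 mm take about 8 to 15 N, then it slides freely to the stop. Over 60 N between block and slider is ramming. The gripper must not touch the slider before it has gone 13 mm.
- block_grip (a point): Centre of the upright handle (34 x 34 mm, 44 mm tall) of the white L-shaped nylon knocking block, 200 g; z up, x towards the nose. The handle stands on a foot 80 mm long (x), 34 mm wide (y), 28 mm tall, whose underside is 50 mm below this point; its nose face is 63 mm ahead (+x), its heel 17 mm behind.
- block_nose (a point): Centre of the nose face (34 mm wide, 28 mm tall) at the end of the block's foot, 36 mm below and 63 mm ahead of block_grip; this face knocks the slider. Axes as block_grip.
- pad: Cork pad fixed on the bench, 150 (x) x 130 (y) x 6 mm; origin at the centre of its underside. The block stands on it at the start and must stand on it again.
- tray: Blue tray fixed on the bench, 200 (x) x 150 (y) x 22 mm outside, walls 4 mm, inner floor 5 mm up; origin at the centre of its underside. A small puck stands in it near its +y wall (about y = +48 mm); the rest is free.
- shutter (a joint): Angle of the yellow dust shutter about its upright pivot: 0 is shut over the slot (end stop), it grows to 2.3 as it opens, clockwise seen from above. It turns with light friction (about 1 N at its knob) and stays where it is left.
- shutter_knob (a point): Centre, half-way up, of the red upright knob (14 mm diameter, 28 mm tall, top 62 mm above the bench) on the shutter's 60 mm disc, whose top is 34 mm above the bench; shut, the knob stands over mount x = 0, y = 0.
- shutter_pivot (a point): Point on the shutter's pivot axis, at the height of the knob's centre; 55.6 mm from the knob. The pivot is at mount x = 34 mm, y = 44 mm.
- can_a: Bystander: black lens can, 42 mm diameter, 54 mm tall; origin under its centre. Not to be moved more than 30 mm.
- can_b: Bystander: second black lens can, the same; origin under its centre. Not to be moved more than 30 mm.
- dish: Bystander: flat clear covered dish, 92 mm diameter, 17 mm tall; origin under its centre. Not to be moved more than 30 mm.
- jar: Bystander: amber jar, 52 mm diameter, 75 mm tall; origin under its centre. Not to be moved more than 30 mm.
- slidebox: Bystander: green slide box, 90 x 55 x 32 mm; origin under its centre. Not to be moved more than 30 mm.
- puck: Bystander: black specimen puck, 28 mm diameter, 18 mm tall, standing in the tray; origin under its centre. Not to be moved more than 30 mm.
Not all that is in view belongs to the job. Of the things that look like the part that bears slider_fin, the smallest one is meant. There is more than one size of the mount; the one meant has the size given above.

How it is judged (in metres and radians):
On the way, in this order (a step that is already met when the one before it is completed fails the run):
1. the held block knocks the jammed slider (contact force between block and slider above 3 N and contact force between the fingers and block above 1 N and distance of slider_fin from where it was at the start of the episode below 0.008 m).
2. the slider has been driven at least 13 mm along the slot, still down in it (distance of slider_fin from where it was at the start of the episode above 0.013 m and z of slider_fin in the frame of mount below 0.06 m), for 0.05 s.
3. the slider is lifted out of the mount (z of slider_fin in the frame of mount above 0.09 m), for 0.05 s.
4. the slider stands in the tray (horizontal distance between slider_fin and tray below 0.1 m and z of slider_fin in the frame of tray below 0.053 m and angle between slider_fin's own z axis and vertical below 0.12 rad), for 0.2 s.
5. the shutter is shut (value of joint shutter below 0.1 rad), for 0.1 s.
At the end, for the whole second after the job is handed in: The slider rests upright (within 7 degrees) on the tray's floor, inside its walls; the shutter is shut to within 0.1 rad; the block stands upright on the cork pad, its handle over the pad; all at rest (x of slider_fin in the frame of tray between -0.096 and 0.096 m and y of slider_fin in the frame of tray between -0.071 and 0.071 m and z of slider_fin in the frame of tray below 0.053 m and angle between each of slider_fin, block_grip's own z axis and vertical below 0.12 rad and linear speed of each of slider, block below 0.02 m/s and value of joint shutter below 0.1 rad and x of block_grip in the frame of pad between -0.075 and 0.075 m and y of block_grip in the frame of pad between -0.065 and 0.065 m and z of block_grip in the frame of pad below 0.061 m); the robot touches nothing.
It fails at once if the slider is rammed: more than 60 N between block and slider (contact force between block and slider above 60 N).
It fails at once if the gripper touches the slider before it has been knocked 13 mm (distance of slider_fin from where it was at the start of the episode below 0.013 m and contact force between any of the fingers, the arm and slider above 0.5 N).
It fails at once if the slider is dropped (moves faster than 0.7 m/s, not held) (linear speed of slider above 0.7 m/s and contact force between the fingers and slider below 0.1 N).
It fails at once if a bystander is moved more than 30 mm (distance of any of can_a, can_b, dish, jar, slidebox, puck from where it was at the start of the episode above 0.03 m).
It also fails if it takes over 72 s, if anything falls off the work surface, if the arm or the gripper's body presses on something with over 40 N, if the wrist force passes 120 N, or if a joint passes its speed limit or range.

ROBOT

A 6-joint arm with a two-finger parallel gripper is mounted at the origin on the work surface. World frame = base frame: x ahead of the robot, y to its left, z up, the work surface at z = 0. Lengths are in m, angles in degrees, forces in N, time in s.
With the tool pointing down it reaches from about 0.4 to 0.825 m from the base axis. Payload 7 kg.
Tool frame: the origin (TCP) lies midway between the tips of the shut fingers; the grasp point (between the pads) lies 19 mm behind it; z points along the fingers, y is the line along which they close (so a half turn about z gives the same grasp; the last joint's range is limited). The gripper opens to 88 mm and grips with 3 to 60 N. Pads are 19 mm wide; open, the fingers measure 130 mm over their backs; the gripper's body (78 mm by 193 mm) begins 47 mm behind the grasp point.
Start: joints at [-48.466, 20.546, 0.682, 0, -70.136, -16.507], TCP at [0.286, -0.612, 0.227] pointing down, gripper open.
Joint ranges: [-176.03, 176.03], [-82.01, 121.73], [-58.28, 71.71], [-173.87, 95.51], [-174.79, -0.11], [-173.66, 173.66]. Speed limits (degrees/s): [136.94, 136.94, 172.46, 180, 180, 180].

INTERFACE

Orientations are given as [roll, pitch, yaw] about the fixed x, y, z axes, in that order (R = Rz(yaw) Ry(pitch) Rx(roll)).
In Python, from plant import r gives the robot as it stands.
- The arm moves only by the tool drive_tool, never from a script. Its argument "commands" is a list of rows, each an object of numbers: "hand": the closure, from 0 (fully open) to 1 (shut); "tx", "ty", "tz": the shift along the world's x, y, z scaled (see below); "turn": the turn about the world's z scaled (see below). A call has 1 to 10 rows; each row is the pose to reach, as a shift and turn from the pose commanded when the call began; what a row does not reach only later rows make up. The controller multiplies each number of a shift by 0.6 m and each number of a turn by 90 degrees. A row lasts 1/10 s, in which the tool goes at most 50 mm and 8.59 degrees, less where a joint would pass 70% of its speed; a pose out of reach is approached as far as the arm can. A call with a number of a shift or a turn outside -1 to 1 is refused whole. A call with a gripper value outside its range is refused whole. The fingers move at their own pace and stop on an object; "grip_force" is the grip in N (left out, the last holds). Time passes only in rows, so rows that repeat a pose let the fingers close. It gives the time, the measured TCP pose, the force, the opening and the grip force at its end, in the units of the state.
- r.get_state(): the state, without advancing time (a new reading comes with each control period).
- r.capture(name): name is "side" or "top"; returns a dict with "frame" (480x640x3 uint8, red, green, blue), "fx", "fy", "cx", "cy" (pixels), "D" ([k1, k2, p1, p2, k3] as OpenCV has them; the pictures are not rectified), "world_from_camera" (4x4, takes a point from camera to world coordinates). Camera axes: x right, y down, z forward; pixel columns grow to the right and rows downward; lengths in m; the calibration is good to about 2 mm. A picture is of the moment at which its call begins. There is no depth.
- r.close_job(): hands the job in; it is judged then, once.
Trained networks look in the newest picture that a camera, given by its name, has taken for a name from the list of things; names that differ only in an ending like _2 or _b are one class to them, and where a whole thing is asked for, a point or a joint stands for the part that bears it (a point fixed in the world has none). Each returns a list of dicts, best first, with "score" (0 to 1); they miss things now and then, are a little off and sometimes report something else, mostly with a low value. They report only what shows in the picture. A call takes as long as a camera call. They do not tell look-alikes from the thing itself.
- r.trace(label, camera): "pixels" (480x640 bool, what is visible of it) and "extent" ([left, top, right, bottom] in pixels, round what is visible of it).
The state is a dict: "time_s": time; "joints": joint angles; "qd": joint speeds; "joint_torque": joint torques, N m; "tcp_pos": TCP position; "eef_rot": TCP orientation; "contact_force": force on the tool from outside, world axes, zero at the start; "moment": the same for the moment, N m; "gripper_width": finger opening in m; "gripper_force": force on a finger pad.
Only numpy, scipy, OpenCV 4.12 (cv2) and the standard library are available. Lean on these libraries where they do the work, as an engineer would, in place of code of your own. Each camera call takes 0.05 s, during which the arm holds its last target. There are 200 camera calls.

## Working session

There is one attempt and no reset: what is moved stays moved. The work goes in short steps, Python scripts to look and compute and a tool call to move; the robot and the scene stay as the last step left them, time stands still between calls to the robot, and variables do not carry over. Pictures are saved under pics/ and viewed, at most 10 in all, crops included, and the job is handed in when it is done.

Besides the shell and the picture viewer there is one more tool, called after "Emit:" as name(argument=value, ...), one argument or row to a line, values as JSON. drive_tool: Moves the arm, as the interface text tells. Its arguments: {"type":"object","properties":{"commands":{"type":"array"},"grip_force":{"type":"number"}},"required":["commands"]}

```bash
mkdir -p pics; ls; python3 - <<'E'
from plant import r
import cv2,numpy as np
for n in("side","top"):
    c=r.capture(n); cv2.imwrite(f"pics/{n}0.png",c["frame"][:,:,::-1])
    print(n,c["fx"],c["fy"],c["cx"],c["cy"],c["D"]);print(np.round(c["world_from_camera"],4).tolist())
    for l in["mount","slider_fin","block_grip","pad","tray","shutter_knob","shutter","can_a","jar","dish","slidebox","puck"]:
        print(l,[(round(d["score"],2),[int(v) for v in d["extent"]],int(d["pixels"].sum())) for d in r.trace(l,n)])
print(r.get_state())
E
```

```text
pics
side 532.6689742519734 532.6689742519734 324.36120085081893 243.88800115536375 [-0.12507726  0.          0.          0.          0.        ]
[[-0.9944, -0.0709, 0.0787, 0.4408], [-0.1059, 0.6729, -0.7321, 0.909], [-0.0011, -0.7364, -0.6766, 0.8821], [0.0, 0.0, 0.0, 1.0]]
mount [(0.8, [152, 314, 214, 367], 1947), (0.66, [282, 245, 344, 308], 2686)]
slider_fin [(0.92, [309, 232, 328, 276], 437), (0.63, [370, 203, 406, 257], 1007), (0.57, [417, 173, 460, 217], 998), (0.31, [273, 156, 313, 180], 604), (0.26, [369, 289, 414, 327], 1182)]
block_grip [(0.76, [343, 145, 373, 177], 638)]
pad [(0.7, [334, 157, 390, 192], 958), (0.66, [343, 148, 375, 176], 638), (0.39, [308, 234, 329, 278], 521)]
tray [(0.78, [287, 342, 410, 439], 7727), (0.32, [308, 234, 329, 278], 556)]
shutter_knob [(0.89, [157, 328, 187, 348], 363), (0.71, [292, 276, 316, 308], 608)]
shutter [(0.91, [290, 274, 316, 310], 640), (0.69, [155, 326, 186, 349], 399)]
can_a [(0.95, [248, 194, 268, 219], 369), (0.73, [237, 259, 254, 288], 489)]
jar [(0.67, [234, 338, 263, 381], 976), (0.15, [371, 286, 414, 325], 1230)]
dish [(
[... 1395 characters left out ...]
8], 155)]
{'time_s': 1.3, 'joints': array([-4.84680783e+01,  2.05459248e+01,  6.82801854e-01, -9.51079418e-04,
       -7.01360463e+01, -1.65032369e+01]), 'qd': array([-0.03356981, -0.02912215,  0.09390632,  0.01808085,  0.0103386 ,
        0.03277065]), 'joint_torque': array([-8.22175316e-04, -5.82375097e+01,  2.93306065e+01,  7.00260267e+00,
        1.24534694e-02,  3.81245081e-05]), 'tcp_pos': array([ 0.28551658, -0.61162168,  0.22656958]), 'eef_rot': array([-1.79999458e+02,  1.09364521e-03, -1.54971638e+02]), 'contact_force': array([-0.13169871,  0.19026618, -0.10941491]), 'moment': array([ 0.02891983, -0.01959607,  0.02366886]), 'gripper_force': 0.0, 'gripper_width': 0.08732201390224825}
```

```bash
python3 - <<'E'
import cv2
a=cv2.imread("pics/top0.png");cv2.imwrite("pics/t1.png",cv2.resize(a[50:430,80:590],(800,596),interpolation=cv2.INTER_CUBIC))
b=cv2.imread("pics/side0.png");cv2.imwrite("pics/s1.png",cv2.resize(b[130:450,130:480],None,fx=1.87,fy=1.87,interpolation=cv2.INTER_CUBIC)[:600,:800])
E
```

```text
(no output)
```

View pics/t1.png

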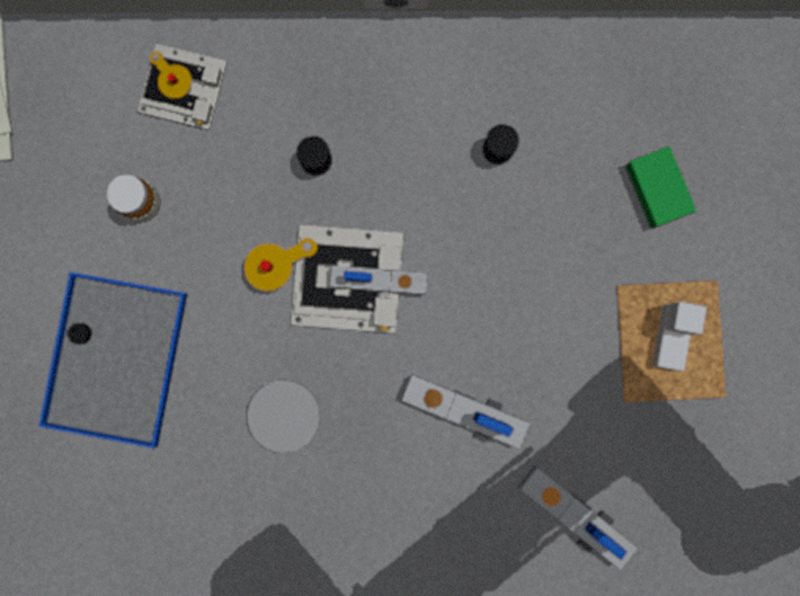

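View pics/s1.png

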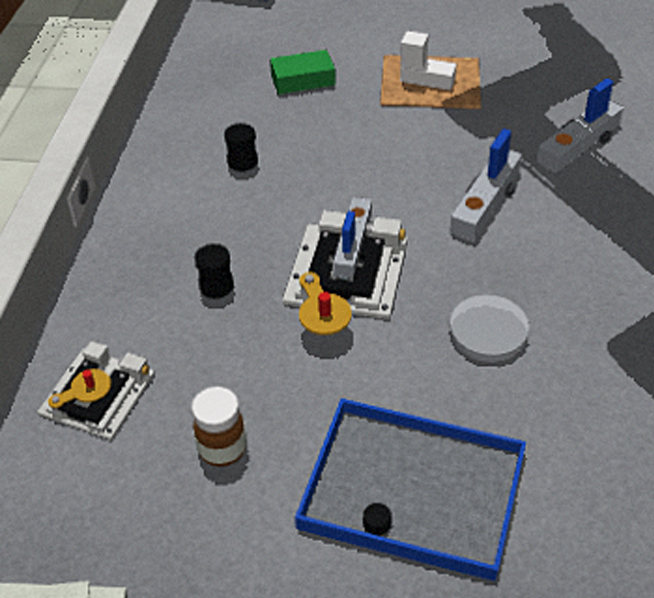

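The top view (crop scale 1.57, origin 80,50) shows the right-sized mount at about (300,228), with its slot running along world +y. The slider tail sticks out right at (350,230). The block is on the cork at (512,263) with its nose towards −x. The tray is at (152,280), and the open shutter's knob is at (249,220). The two larger sliders and the small mount are decoys.

I'll fit the known shapes to colour masks in both views.

```bash
cat > h.py <<'E'
import cv2,numpy as np
from scipy.optimize import minimize
def proj(c,P):
    T=np.linalg.inv(c["world_from_camera"])
    K=np.array([[c["fx"],0,c["cx"]],[0,c["fy"],c["cy"]],[0,0,1.]])
    return cv2.projectPoints(np.asarray(P,float),cv2.Rodrigues(T[:3,:3])[0],T[:3,3],K,np.asarray(c["D"],float))[0][:,0]
def ray(c,u,v,z):
    K=np.array([[c["fx"],0,c["cx"]],[0,c["fy"],c["cy"]],[0,0,1.]])
    n=cv2.undistortPoints(np.array([[[u,v]]],float),K,np.asarray(c["D"],float))[0,0]
    W=np.asarray(c["world_from_camera"]); d=W[:3,:3]@[n[0],n[1],1]; o=W[:3,3]
    return o+d*(z-o[2])/d[2]
def box(x0,x1,y0,y1,z0,z1): return np.array([[x,y,z] for x in(x0,x1) for y in(y0,y1) for z in(z0,z1)])
def cyl(rad,z0,z1,cx=0,cy=0):
    a=np.linspace(0,2*np.pi,24,endpoint=False);return np.array([[cx+rad*np.cos(t),cy+rad*np.sin(t),z] for t in a for z in(z0,z1)])
S=4
def fit(cams,masks,hulls,p0,yaw=True,pad=14):
    """p=(x,y,yaw deg); hulls are convex point sets in the body frame; IoU fit"""
    rois=[]
    for m in masks:
        v,u=np.nonzero(m);r=(max(u.min()-pad,0),max(v.min()-pad,0),min(u.max()+pad,639),min(v.max()+pad,479))
        s=m[r[1]:r[3],r[0]:r[2]].astype(np.float32);rois.append((r,cv2.resize(s,None,fx=S,fy=S,interpolation=cv2.INTER_LINEAR)))
    def cost(p):
        t=np.radians(p[2]);R=np.array([[np.cos(t),-np.sin(t),0],[np.sin(t),np.cos(t),0],[0,0,1]]);J=0
        for c,(r,m) in zip(cams,rois):
            g=np.zeros(m.shape,np.uint8)
            for h in hulls:
                q=((proj(c,h@R.T+[p[0],p[1],0])-[r[0],r[1]]+.5)*S-.5)
                q=cv2.convexHull(q.astype(np.float32))
                cv2.fillConvexPoly(g,np.round(q*16).astype(np.int32),1,shift=4)
            J+=1-np.minimum(g,m).sum()/np.maximum(g,m).sum()
        return J/len(cams)
    best=None
    for dy in ((0,-8,8) if yaw else (0,)):
        s0=np.array([p0[0],p0[1],p0[2]+dy]);sim=np.array([s0,s0+[.012,0,0],s0+[0,.012,0],s0+[0,0,6 if yaw else 0.001]])
        o=minimize(cost,s0,method="Nelder-Mead",options=dict(initial_simplex=sim,xatol=1e-4,fatol=1e-5,maxiter=300))
        if best is None or o.fun<best.fun: best=o
    return np.round(best.x,4),round(best.fun,3)
def cmask(c,kind,ext,g=6):
    h=cv2.cvtColor(cv2.GaussianBlur(c["frame"],(3,3),0),cv2.COLOR_RGB2HSV).astype(int);H,Sa,V=h[...,0],h[...,1],h[...,2]
    m={"blue":(abs(H-112)<14)&(Sa>130),"red":((H<6)|(H>172))&(Sa>150)&(V>90),"yellow":(abs(H-23)<6)&(Sa>140)&(V>80),
       "cork":(abs(H-14)<8)&(Sa>70),"white":(Sa<40)&(V>145)}[kind]
    o=np.zeros_like(m);a=[int(v) for v in ext];s=np.s_[max(a[1]-g,0):a[3]+g,max(a[0]-g,0):a[2]+g];o[s]=m[s]
    n,l,st,_=cv2.connectedComponentsWithStats(o.astype(np.uint8));
    return l==1+np.argmax(st[1:,4])
FIN=[box(-.005,.005,-.017,.017,.034,.074)]
BLK=[box(-.017,.063,-.017,.017,0,.028),box(-.017,.017,-.017,.017,0,.072)]
E
cat > m1.py <<'E'
from plant import r
from h import *
s=r.capture("side");t=r.capture("top");C=[s,t]
def rep(n,ms,h,p,yaw=True):
    print(n,"both",*fit(C,ms,h,p,yaw),"side",*fit(C[:1],ms[:1],h,p,yaw),"top",*fit(C[1:],ms[1:],h,p,yaw))
up=lambda H,z:[h+[0,0,z] for h in H]
c0=lambda u,v,z:ray(t,u,v,z)[:2].tolist()
rep("fin",[cmask(s,"blue",[309,232,328,276],3),cmask(t,"blue",[295,218,320,236],3)],FIN,c0(308,226,.07)+[0])
rep("block",[cmask(s,"white",[343,145,373,177],3),cmask(t,"white",[495,243,529,285],2)],up(BLK,.006),c0(518,253,.07)+[170])
def trm(n,l,e):
    d=min(r.trace(l,n),key=lambda d:np.abs(np.array(d["extent"])-e).sum());return d["pixels"]
rep("pad",[cv2.convexHull(np.argwhere(m)[:,::-1].astype(np.int32)) is not None and cv2.fillConvexPoly(np.zeros(m.shape,np.uint8),cv2.convexHull(np.argwhere(m)[:,::-1].astype(np.int32)),1) for m in[cmask(s,"cork",[334,157,390,192],4),cmask(t,"cork",[475,227,544,310],4)]],[box(-.075,.075,-.065,.065,0,.006)],c0(509,268,0)+[0])
def hull(m):return cv2.fillConvexPoly(np.zeros(m.shape,np.uint8),cv2.convexHull(np.argwhere(m)[:,::-1].astype(np.int32)),1)
rep("tray",[hull(cmask(s,"blue",[287,342,410,439],4)),hull(cmask(t,"blue",[104,221,201,338],4))],[box(-.1,.1,-.075,.075,0,.022)],c0(152,280,0)+[0])
rep("knob",[cmask(s,"red",[292,276,316,308],3),cmask(t,"red",[240,210,262,230],3)],[cyl(.007,.034,.062)],c0(249,220,.05)+[0],False)
rep("mount_t",[hull(trm("top","mount",np.array([236,192,338,264])))]*1+[0],[0],[0]) if 0 else None
m=trm("top","mount",np.array([236,192,338,264]));mw=cmask(t,"white",[262,190,340,264],2);cv2.imwrite("pics/mw.png",np.hstack([m,mw])[180:275].astype(np.uint8)*255)
hm=hull(mw&(np.arange(640)[None]<400));print(np.nonzero(mw)[1].min(),np.nonzero(mw)[1].max())
print("mount top",fit([t],[hm],[box(-.065,.065,-.075,.06,0,.01)],c0(300,228,0)+[0]))
for n,l,u in[("can_a",.054,(280,150)),("can_b",.054,(401,141)),("jar",.075,(160,177)),("dish",.017,(263,316)),("slidebox",.032,(500,169)),("puck",.023,(129,261))]:
    print(n,np.round(ray(t,*u,l),3))
E
python3 m1.py
```

```text
fin both [0.5528 0.0468 2.1901] 0.296 side [0.5528 0.0467 2.1968] 0.227 top [ 0.5528  0.0467 -7.5032] 0.351
block both [  0.5021  -0.3498 181.3329] 0.712 side [  0.494   -0.3794 180.1   ] 0.79 top [  0.5035  -0.3493 181.0663] 0.602
pad both [ 0.4739 -0.3517  2.5314] 0.03 side [ 0.4738 -0.3514  1.7967] 0.038 top [ 0.4737 -0.3516  2.9117] 0.021
tray both [  0.4504   0.3618 -10.3058] 0.02 side [  0.4496   0.3618 -10.2888] 0.02 top [  0.4507   0.3617 -10.4326] 0.018
knob both [5.661e-01 1.607e-01 5.000e-04] 0.453 side [5.663e-01 1.601e-01 3.000e-04] 0.325 top [5.661e-01 1.612e-01 2.000e-04] 0.579
271 336
mount top (array([ 0.5541,  0.068 , -3.8991]), np.float64(0.49))
can_a [0.702 0.102 0.054]
can_b [ 0.719 -0.134  0.054]
jar [0.646 0.33  0.075]
dish [0.377 0.137 0.017]
slidebox [ 0.667 -0.332  0.032]
puck [0.486 0.405 0.023]
```

```bash
python3 - <<'E'
import cv2,numpy as np
from h import *
def crop(n,x,y,w,h,f):
    a=cv2.imread(f"pics/{n}0.png");c={"frame":a[:,:,::-1].copy()};o=a[y:y+h,x:x+w]
    return cv2.resize(o,(w*f,h*f),interpolation=cv2.INTER_CUBIC)
A=crop("top",230,185,125,85,4);B=crop("side",275,225,75,88,4)
C=crop("top",470,222,80,70,4);D=crop("side",330,140,64,58,4)
I=np.zeros((600,800,3),np.uint8);
for im,(x,y) in((A,(0,0)),(B,(500,0)),(C,(0,340)),(D,(330,355))): I[y:y+im.shape[0],x:x+im.shape[1]]=im[:600-y,:800-x]
cv2.imwrite("pics/c1.png",I)
for n,pts in(("top",[(308,226),(306,226),(512,247),(510,272),(500,255),(248,220)]),("side",[(318,255),(316,250),(351,150),(365,168),(349,168),(303,292)])):
    hv=cv2.cvtColor(cv2.imread(f"pics/{n}0.png"),cv2.COLOR_BGR2HSV)
    print(n,[hv[v,u].tolist() for u,v in pts])
E
```

```text
top [[108, 208, 156], [108, 209, 156], [0, 0, 144], [95, 9, 179], [9, 72, 81], [178, 232, 168]]
side [[115, 255, 53], [112, 211, 179], [10, 3, 225], [15, 4, 234], [90, 2, 127], [1, 234, 99]]
```

View pics/c1.png

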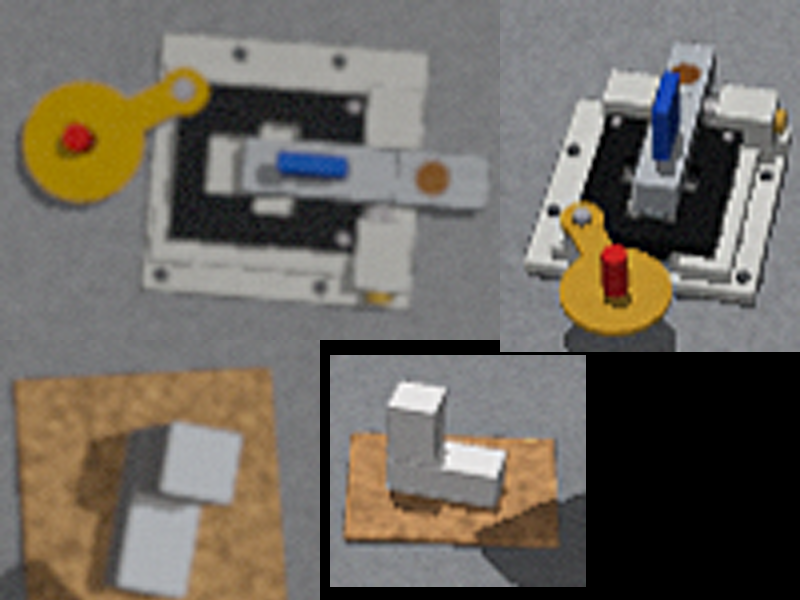

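The crops show the slider fin at top pixel (308,226) and the tail end near column 351. The block's handle top is at about (520,257) and its foot points −x and slightly +y. The shutter knob is at (249,219). I'll tighten the masks and the optimiser's starting steps.

```bash
sed -i 's/\[.012,0,0\]/[.004,0,0]/;s/\[0,.012,0\]/[0,.004,0]/' h.py
cat > m2.py <<'E'
from plant import r
from h import *
s=r.capture("side");t=r.capture("top");C=[s,t]
def rep(n,ms,h,p,yaw=True):
    print(n,[int(m.sum()) for m in ms],"both",*fit(C,ms,h,p,yaw),"side",*fit(C[:1],ms[:1],h,p,yaw),"top",*fit(C[1:],ms[1:],h,p,yaw))
c0=lambda u,v,z:ray(t,u,v,z)[:2].tolist()
def cent(c,m,z): v,u=np.nonzero(m);return ray(c,u.mean(),v.mean(),z)[:2].round(4)
f=[cmask(s,"blue",[309,232,328,276],3),cmask(t,"blue",[295,218,320,236],3)]
print("fin cent",cent(s,f[0],.058),cent(t,f[1],.07),cv2.minAreaRect(np.argwhere(f[1])[:,::-1].astype(np.int32)))
rep("fin",f,[b+[0,0,0] for b in FIN],cent(t,f[1],.072).tolist()+[-4])
k=[cmask(s,"red",[292,276,316,308],3),cmask(t,"red",[240,210,262,230],3)]
print("knob cent",cent(s,k[0],.05),cent(t,k[1],.056))
rep("knob",k,[cyl(.007,.034,.062)],cent(t,k[1],.056).tolist()+[0],False)
def trm(n,l,e):
    d=min(r.trace(l,n),key=lambda d:np.abs(np.array(d["extent"])-e).sum());return d["pixels"]
b=[trm("side","block_grip",[343,145,373,177]),trm("top","block_grip",[495,243,529,285])]
rep("block",b,[h+[0,0,.006] for h in BLK],c0(520,257,.078)+[165])
# mount corners (top picture crop/4+offset), base top z=.01
q=np.array([[163,34],[429,51],[410,308],[143,288]])/4+[230,185]
w=np.array([ray(t,*p,.01) for p in q])[:,:2];print("mount corners",w.round(4).tolist(),"sides",[round(float(np.linalg.norm(w[i]-w[i-3])),4) for i in range(4)])
e=w[0]+w[3]-w[1]-w[2];e/=np.linalg.norm(e);a=np.degrees(np.arctan2(-e[0],e[1]));print("yaw",a,"origin",w.mean(0)+e*.0075)
E
python3 m2.py
```

```text
fin cent [0.5523 0.0509] [0.5518 0.0469] ((308.0, 225.5), (5.0, 16.0), 90.0)
fin [104, 82] both [0.5531 0.0459 1.2047] 0.3 side [0.5529 0.0461 2.1756] 0.23 top [ 0.5528  0.0471 -5.797 ] 0.356
knob cent [0.5661 0.1624] [0.5664 0.1604]
knob [60, 25] both [5.661e-01 1.607e-01 4.000e-04] 0.453 side [0.5662 0.1603 0.0007] 0.326 top [5.666e-01 1.612e-01 3.000e-04] 0.579
block [563, 965] both [  0.5008  -0.3527 170.4405] 0.12 side [  0.5017  -0.3486 175.2361] 0.124 top [  0.5002  -0.3534 169.2948] 0.1
mount corners [[0.622, 0.1237], [0.6132, -0.0103], [0.484, -0.0007], [0.494, 0.1331]] sides [0.1344, 0.1295, 0.1341, 0.1284]
yaw -4.017146755489027 origin [0.55385355 0.06893573]
```

```bash
python3 - <<'E'
from plant import r
from h import *
t=r.capture("top");print(ray(t,520.4,252.75,.078))
s=r.capture("side");print(ray(s,330+88/4-.5,140+(45)/4,.078)) # handle top centre in side crop
E
```

```text
[ 0.50033961 -0.35440386  0.078     ]
[ 0.49981665 -0.34555231  0.078     ]
```

Emit:
drive_tool(
  commands=[
    {"tx": 0.3575, "ty": 0.433, "tz": -0.1, "turn": 0.65, "hand": 0},
    {"tx": 0.3575, "ty": 0.433, "tz": -0.1, "turn": 0.65, "hand": 0},
    {"tx": 0.3575, "ty": 0.433, "tz": -0.1, "turn": 0.65, "hand": 0},
    {"tx": 0.3575, "ty": 0.433, "tz": -0.1, "turn": 0.65, "hand": 0},
    {"tx": 0.3575, "ty": 0.433, "tz": -0.1, "turn": 0.65, "hand": 0},
    {"tx": 0.3575, "ty": 0.433, "tz": -0.1, "turn": 0.65, "hand": 0},
    {"tx": 0.3575, "ty": 0.433, "tz": -0.1, "turn": 0.65, "hand": 0},
    {"tx": 0.3575, "ty": 0.433, "tz": -0.1, "turn": 0.65, "hand": 0},
    {"tx": 0.3575, "ty": 0.433, "tz": -0.1, "turn": 0.65, "hand": 0},
  ],
  grip_force=60,
)

```text
time_s: 2.65
tcp_pos: [0.5007, -0.3508, 0.1664]
eef_rot: [180.0, -0.0, -96.4]
contact_force: [-0.2, -1.2, 1.2]
gripper_width: 0.0877
gripper_force: 0.0
```

Emit:
drive_tool(
  commands=[
    {"tz": -0.07, "hand": 0},
    {"tz": -0.14, "hand": 0},
    {"tz": -0.19, "hand": 0},
    {"tz": -0.21, "hand": 0},
    {"tz": -0.21, "hand": 0},
    {"tz": -0.21, "hand": 1},
    {"tz": -0.21, "hand": 1},
    {"tz": -0.21, "hand": 1},
    {"tz": -0.21, "hand": 1},
    {"tz": -0.21, "hand": 1},
  ],
  grip_force=60,
)

```text
invalid input
```

Emit:
drive_tool(
  commands=[
    {"tx": 0, "ty": 0, "turn": 0, "tz": -0.07, "hand": 0},
    {"tx": 0, "ty": 0, "turn": 0, "tz": -0.14, "hand": 0},
    {"tx": 0, "ty": 0, "turn": 0, "tz": -0.19, "hand": 0},
    {"tx": 0, "ty": 0, "turn": 0, "tz": -0.21, "hand": 0},
    {"tx": 0, "ty": 0, "turn": 0, "tz": -0.21, "hand": 0},
    {"tx": 0, "ty": 0, "turn": 0, "tz": -0.21, "hand": 1},
    {"tx": 0, "ty": 0, "turn": 0, "tz": -0.21, "hand": 1},
    {"tx": 0, "ty": 0, "turn": 0, "tz": -0.21, "hand": 1},
    {"tx": 0, "ty": 0, "turn": 0, "tz": -0.21, "hand": 1},
    {"tx": 0, "ty": 0, "turn": 0, "tz": -0.21, "hand": 1},
  ],
  grip_force=60,
)

```text
time_s: 3.65
tcp_pos: [0.5003, -0.3519, 0.0412]
eef_rot: [-179.9, -0.0, -96.5]
contact_force: [1.0, 0.7, -0.0]
gripper_width: 0.0529
gripper_force: 0.0
```

Emit:
drive_tool(
  commands=[
    {"tx": 0, "ty": 0, "turn": 0, "tz": 0, "hand": 1},
    {"tx": 0, "ty": 0, "turn": 0, "tz": 0, "hand": 1},
    {"tx": 0, "ty": 0, "turn": 0, "tz": 0, "hand": 1},
    {"tx": 0, "ty": 0, "turn": 0, "tz": 0, "hand": 1},
    {"tx": 0, "ty": 0, "turn": 0, "tz": 0, "hand": 1},
    {"tx": 0, "ty": 0, "turn": 0, "tz": 0, "hand": 1},
    {"tx": 0, "ty": 0, "turn": 0, "tz": 0.04, "hand": 1},
    {"tx": 0, "ty": 0, "turn": 0, "tz": 0.08, "hand": 1},
  ],
  grip_force=60,
)

```text
time_s: 4.45
tcp_pos: [0.4988, -0.3513, 0.0878]
eef_rot: [179.8, 0.1, -96.5]
contact_force: [0.7, -0.1, -2.4]
gripper_width: 0.034
gripper_force: 58.4
```

Emit:
drive_tool(
  commands=[
    {"tx": 0, "ty": 0.03, "tz": 0.02, "turn": -0.972, "hand": 1},
    {"tx": 0.02, "ty": 0.08, "tz": 0.02, "turn": -0.972, "hand": 1},
    {"tx": 0.04, "ty": 0.13, "tz": 0.02, "turn": -0.972, "hand": 1},
    {"tx": 0.067, "ty": 0.18, "tz": 0.02, "turn": -0.972, "hand": 1},
    {"tx": 0.067, "ty": 0.22, "tz": 0.02, "turn": -0.972, "hand": 1},
    {"tx": 0.067, "ty": 0.26, "tz": 0.02, "turn": -0.972, "hand": 1},
    {"tx": 0.067, "ty": 0.3, "tz": 0.02, "turn": -0.972, "hand": 1},
    {"tx": 0.067, "ty": 0.32, "tz": 0.02, "turn": -0.972, "hand": 1},
    {"tx": 0.067, "ty": 0.34, "tz": 0.02, "turn": -0.972, "hand": 1},
    {"tx": 0.067, "ty": 0.344, "tz": 0.02, "turn": -0.972, "hand": 1},
  ],
  grip_force=60,
)

```text
time_s: 5.45
tcp_pos: [0.5397, -0.1442, 0.1001]
eef_rot: [180.0, -0.1, 177.3]
contact_force: [-0.2, -0.6, -1.4]
gripper_width: 0.0343
gripper_force: 58.4
```

Emit:
drive_tool(
  commands=[
    {"tx": 0, "ty": 0, "tz": -0.02, "turn": -0.02, "hand": 1},
    {"tx": 0, "ty": 0, "tz": -0.05, "turn": -0.02, "hand": 1},
    {"tx": 0, "ty": 0, "tz": -0.08, "turn": -0.02, "hand": 1},
    {"tx": 0, "ty": 0, "tz": -0.092, "turn": -0.02, "hand": 1},
    {"tx": 0, "ty": 0, "tz": -0.092, "turn": -0.02, "hand": 1},
  ],
  grip_force=60,
)

```text
time_s: 5.95
tcp_pos: [0.5391, -0.1455, 0.0441]
eef_rot: [-180.0, -0.2, 175.8]
contact_force: [-0.1, 0.8, -1.4]
gripper_width: 0.0339
gripper_force: 58.4
```

```bash
cat > look.py <<'E'
import sys
from plant import r
from h import *
n=sys.argv[1];b=[int(v) for v in sys.argv[2:10]]
I=[]
for c,(x,y,w,h) in(("side",b[:4]),("top",b[4:])):
    f=r.capture(c)["frame"][y:y+h,x:x+w,::-1];k=400/w;g=cv2.resize(f,None,fx=k,fy=k,interpolation=cv2.INTER_CUBIC)[:600];I.append(cv2.copyMakeBorder(g,0,600-g.shape[0],0,0,cv2.BORDER_CONSTANT))
cv2.imwrite(f"pics/{n}.png",np.hstack(I))
E
python3 look.py p1 260 150 130 160 230 170 200 130
```

```text
(no output)
```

View pics/p1.png

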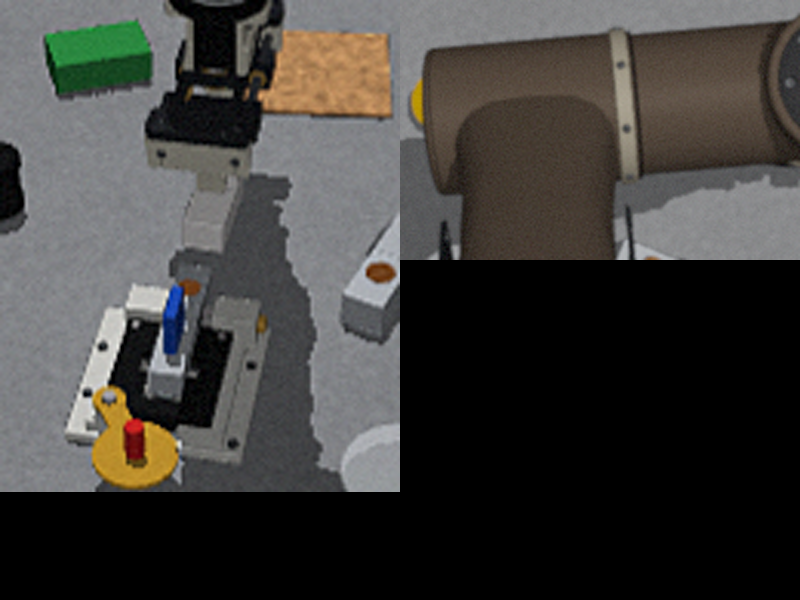

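The side view shows the held block's nose at about (330,227) in line with the slider tail at (320,243). The top view is blocked by the arm. I'll close the gap now.

Emit:
drive_tool(
  commands=[
    {"tx": 0.002, "ty": 0.02, "tz": -0.001, "turn": 0, "hand": 1},
    {"tx": 0.003, "ty": 0.04, "tz": -0.001, "turn": 0, "hand": 1},
    {"tx": 0.004, "ty": 0.054, "tz": -0.001, "turn": 0, "hand": 1},
    {"tx": 0.0042, "ty": 0.058, "tz": -0.001, "turn": 0, "hand": 1},
    {"tx": 0.0044, "ty": 0.06, "tz": -0.001, "turn": 0, "hand": 1},
    {"tx": 0.0046, "ty": 0.062, "tz": -0.001, "turn": 0, "hand": 1},
  ],
)

```text
time_s: 6.65
tcp_pos: [0.543, -0.108, 0.0449]
eef_rot: [-180.0, 0.0, 175.8]
contact_force: [-0.1, -0.5, -2.6]
gripper_width: 0.0343
gripper_force: 58.4
```

Emit:
drive_tool(
  commands=[
    {"tx": 0.0002, "ty": 0.002, "tz": 0, "turn": 0, "hand": 1},
    {"tx": 0.0003, "ty": 0.004, "tz": 0, "turn": 0, "hand": 1},
    {"tx": 0.0004, "ty": 0.006, "tz": 0, "turn": 0, "hand": 1},
    {"tx": 0.0006, "ty": 0.008, "tz": 0, "turn": 0, "hand": 1},
    {"tx": 0.0007, "ty": 0.01, "tz": 0, "turn": 0, "hand": 1},
    {"tx": 0.0008, "ty": 0.012, "tz": 0, "turn": 0, "hand": 1},
  ],
)

```text
time_s: 7.25
tcp_pos: [0.5434, -0.1014, 0.0448]
eef_rot: [-180.0, -0.0, 175.8]
contact_force: [0.0, -6.9, -1.1]
gripper_width: 0.0343
gripper_force: 58.3
```

Emit:
drive_tool(
  commands=[
    {"tx": 0.0002, "ty": 0.002, "tz": 0, "turn": 0, "hand": 1},
    {"tx": 0.0003, "ty": 0.004, "tz": 0, "turn": 0, "hand": 1},
    {"tx": 0.0004, "ty": 0.006, "tz": 0, "turn": 0, "hand": 1},
    {"tx": 0.0006, "ty": 0.008, "tz": 0, "turn": 0, "hand": 1},
    {"tx": 0.0007, "ty": 0.01, "tz": 0, "turn": 0, "hand": 1},
    {"tx": 0.0008, "ty": 0.012, "tz": 0, "turn": 0, "hand": 1},
  ],
)

```text
time_s: 7.85
tcp_pos: [0.5431, -0.0958, 0.045]
eef_rot: [-179.9, -0.1, 175.8]
contact_force: [-1.4, -12.1, 0.6]
gripper_width: 0.0345
gripper_force: 58.2
```

Emit:
drive_tool(
  commands=[
    {"tx": 0.0002, "ty": 0.002, "tz": 0, "turn": 0, "hand": 1},
    {"tx": 0.0003, "ty": 0.004, "tz": 0, "turn": 0, "hand": 1},
    {"tx": 0.0004, "ty": 0.006, "tz": 0, "turn": 0, "hand": 1},
    {"tx": 0.0006, "ty": 0.008, "tz": 0, "turn": 0, "hand": 1},
    {"tx": 0.0007, "ty": 0.01, "tz": 0, "turn": 0, "hand": 1},
    {"tx": 0.0008, "ty": 0.012, "tz": 0, "turn": 0, "hand": 1},
  ],
)

```text
time_s: 8.45
tcp_pos: [0.5443, -0.0864, 0.0447]
eef_rot: [180.0, -0.0, 175.8]
contact_force: [-0.2, -1.3, -1.7]
gripper_width: 0.0341
gripper_force: 58.3
```

Emit:
drive_tool(
  commands=[
    {"tx": 0.0002, "ty": 0.002, "tz": 0, "turn": 0, "hand": 1},
    {"tx": 0.0003, "ty": 0.004, "tz": 0, "turn": 0, "hand": 1},
    {"tx": 0.0004, "ty": 0.006, "tz": 0, "turn": 0, "hand": 1},
  ],
)

```text
time_s: 8.75
tcp_pos: [0.5447, -0.0828, 0.0447]
eef_rot: [180.0, -0.0, 175.8]
contact_force: [-0.5, -0.8, -2.0]
gripper_width: 0.0343
gripper_force: 58.4
```

Emit:
drive_tool(
  commands=[
    {"tx": 0.0001, "ty": 0.0015, "tz": 0, "turn": 0, "hand": 1},
    {"tx": 0.0002, "ty": 0.003, "tz": 0, "turn": 0, "hand": 1},
    {"tx": 0.0003, "ty": 0.0045, "tz": 0, "turn": 0, "hand": 1},
    {"tx": 0.0004, "ty": 0.006, "tz": 0, "turn": 0, "hand": 1},
  ],
)

```text
time_s: 9.15
tcp_pos: [0.5442, -0.0819, 0.0451]
eef_rot: [-179.8, -0.1, 175.8]
contact_force: [-0.4, -20.6, 0.8]
gripper_width: 0.034
gripper_force: 58.2
```

Emit:
drive_tool(
  commands=[
    {"tx": 0.0001, "ty": 0.0015, "tz": 0, "turn": 0, "hand": 1},
    {"tx": 0.0002, "ty": 0.003, "tz": 0, "turn": 0, "hand": 1},
    {"tx": 0.0003, "ty": 0.0045, "tz": 0, "turn": 0, "hand": 1},
    {"tx": 0.0004, "ty": 0.006, "tz": 0, "turn": 0, "hand": 1},
  ],
)

```text
time_s: 9.55
tcp_pos: [0.5447, -0.0812, 0.0457]
eef_rot: [-179.6, -0.1, 175.9]
contact_force: [3.3, -39.3, 0.9]
gripper_width: 0.0338
gripper_force: 58.9
```

Emit:
drive_tool(
  commands=[
    {"tx": 0, "ty": -0.02, "tz": 0, "turn": 0, "hand": 1},
    {"tx": -0.002, "ty": -0.06, "tz": 0, "turn": 0, "hand": 1},
    {"tx": -0.005, "ty": -0.1, "tz": 0.02, "turn": 0, "hand": 1},
    {"tx": -0.02, "ty": -0.17, "tz": 0.06, "turn": 0, "hand": 1},
    {"tx": -0.05, "ty": -0.24, "tz": 0.08, "turn": 0, "hand": 1},
    {"tx": -0.08, "ty": -0.31, "tz": 0.08, "turn": 0, "hand": 1},
    {"tx": -0.1, "ty": -0.38, "tz": 0.08, "turn": 0, "hand": 1},
    {"tx": -0.118, "ty": -0.44, "tz": 0.08, "turn": 0, "hand": 1},
    {"tx": -0.118, "ty": -0.476, "tz": 0.06, "turn": 0, "hand": 1},
    {"tx": -0.118, "ty": -0.476, "tz": 0.03, "turn": 0, "hand": 1},
  ],
)

```text
time_s: 10.55
tcp_pos: [0.4751, -0.3644, 0.0634]
eef_rot: [-179.9, 0.2, 175.6]
contact_force: [-0.1, 1.7, -2.9]
gripper_width: 0.034
gripper_force: 58.8
```

```bash
python3 look.py p2 270 140 130 170 230 170 350 140; python3 - <<'E'
from plant import r
print(r.get_state()["tcp_pos"],r.get_state()["eef_rot"])
E
```

```text
[ 0.47265442 -0.36126338  0.06038005] [179.89397726  -0.19615052 175.65267137]
```

View pics/p2.png

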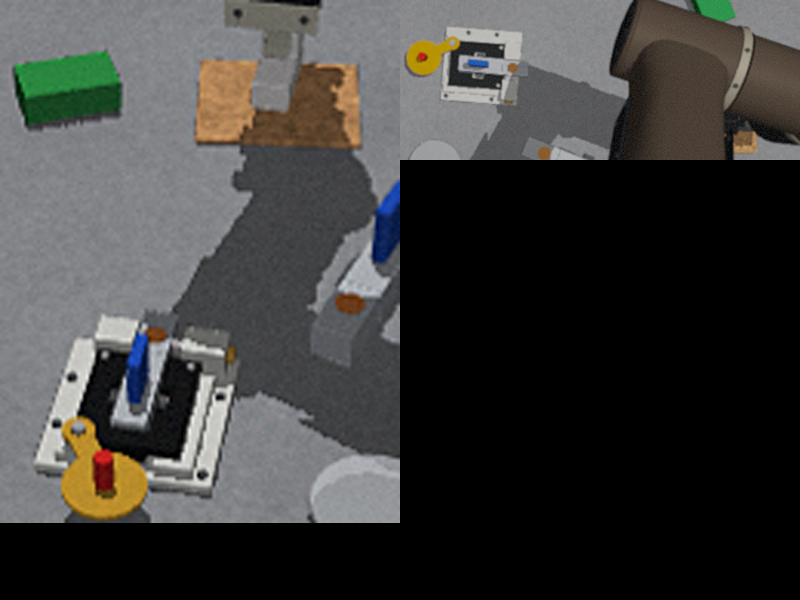

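The slider has moved forward, with the fin now over the notches at about (314,262) in the side view. The block hangs over the cork pad. I'll lower it.

Emit:
drive_tool(
  commands=[
    {"tx": 0, "ty": 0, "tz": -0.012, "turn": 0, "hand": 1},
    {"tx": 0, "ty": 0, "tz": -0.022, "turn": 0, "hand": 1},
    {"tx": 0, "ty": 0, "tz": -0.028, "turn": 0, "hand": 1},
    {"tx": 0, "ty": 0, "tz": -0.031, "turn": 0, "hand": 1},
    {"tx": 0, "ty": 0, "tz": -0.031, "turn": 0, "hand": 1},
  ],
)

```text
time_s: 11.15
tcp_pos: [0.4745, -0.3611, 0.0442]
eef_rot: [180.0, -0.0, 175.8]
contact_force: [-0.5, 0.1, -1.3]
gripper_width: 0.0341
gripper_force: 58.8
```

Emit:
drive_tool(
  commands=[
    {"tx": 0, "ty": 0, "tz": -0.003, "turn": 0, "hand": 1},
    {"tx": 0, "ty": 0, "tz": -0.005, "turn": 0, "hand": 1},
    {"tx": 0, "ty": 0, "tz": -0.005, "turn": 0, "hand": 1},
  ],
)

```text
time_s: 11.45
tcp_pos: [0.4742, -0.3614, 0.0411]
eef_rot: [180.0, -0.0, 175.8]
contact_force: [-0.5, 0.2, -1.6]
gripper_width: 0.0336
gripper_force: 58.8
```

Emit:
drive_tool(
  commands=[
    {"tx": 0, "ty": 0, "tz": -0.001, "turn": 0, "hand": 1},
    {"tx": 0, "ty": 0, "tz": -0.002, "turn": 0, "hand": 1},
    {"tx": 0, "ty": 0, "tz": -0.003, "turn": 0, "hand": 1},
  ],
)

```text
time_s: 11.75
tcp_pos: [0.4744, -0.3616, 0.0406]
eef_rot: [-180.0, 0.0, 175.8]
contact_force: [-3.3, 4.0, 14.4]
gripper_width: 0.0338
gripper_force: 58.8
```

Emit:
drive_tool(
  commands=[
    {"tx": 0, "ty": 0, "tz": 0.001, "turn": 0, "hand": 0},
    {"tx": 0, "ty": 0, "tz": 0.001, "turn": 0, "hand": 0},
    {"tx": 0, "ty": 0, "tz": 0.001, "turn": 0, "hand": 0},
    {"tx": 0, "ty": 0, "tz": 0.001, "turn": 0, "hand": 0},
    {"tx": 0, "ty": 0, "tz": 0.001, "turn": 0, "hand": 0},
    {"tx": 0, "ty": 0, "tz": 0.03, "turn": 0, "hand": 0},
    {"tx": 0, "ty": 0, "tz": 0.08, "turn": 0, "hand": 0},
    {"tx": 0, "ty": 0, "tz": 0.15, "turn": 0, "hand": 0},
    {"tx": 0, "ty": 0, "tz": 0.2, "turn": 0, "hand": 0},
  ],
)

```text
time_s: 12.65
tcp_pos: [0.4748, -0.3618, 0.1617]
eef_rot: [-180.0, 0.1, 175.8]
contact_force: [0.4, -0.5, -0.0]
gripper_width: 0.0875
gripper_force: 0.0
```

```bash
cat > m3.py <<'E'
from plant import r
from h import *
s=r.capture("side");t=r.capture("top");C=[s,t];print(r.get_state()["tcp_pos"].round(4))
b=[d for d in r.trace("block_grip","side")][:2]
print([(d["score"],d["extent"],fit([s],[d["pixels"]],[h+[0,0,.006] for h in BLK],[.474,-.361,86])) for d in b])
f=[cmask(s,"blue",[306,240,322,280],3),cmask(t,"blue",[283,218,312,236],3)]
print([int(m.sum()) for m in f],[cv2.minAreaRect(np.argwhere(m)[:,::-1].astype(np.int32)) for m in f])
for i in(0,1):print(fit(C[i:i+1],f[i:i+1],FIN,[.553,.066,-4]))
E
python3 m3.py;python3 look.py p3 280 140 130 170 240 185 110 85
```

```text
[ 0.4768 -0.3628  0.1644]
[(0.74, [349.7, 143.3, 369.7, 183.9], (array([ 0.4712, -0.3618, 82.7136]), np.float64(0.074)))]
[122, 82] [((313.5, 259.5), (21.0, 7.0), 90.0), ((297.9801940917969, 225.19801330566406), (16.3186092376709, 4.975186347961426), 5.710593223571777)]
(array([ 0.5545,  0.0653, -1.2961]), np.float64(0.213))
(array([ 0.5542,  0.0658, -9.493 ]), np.float64(0.358))
```

View pics/p3.png

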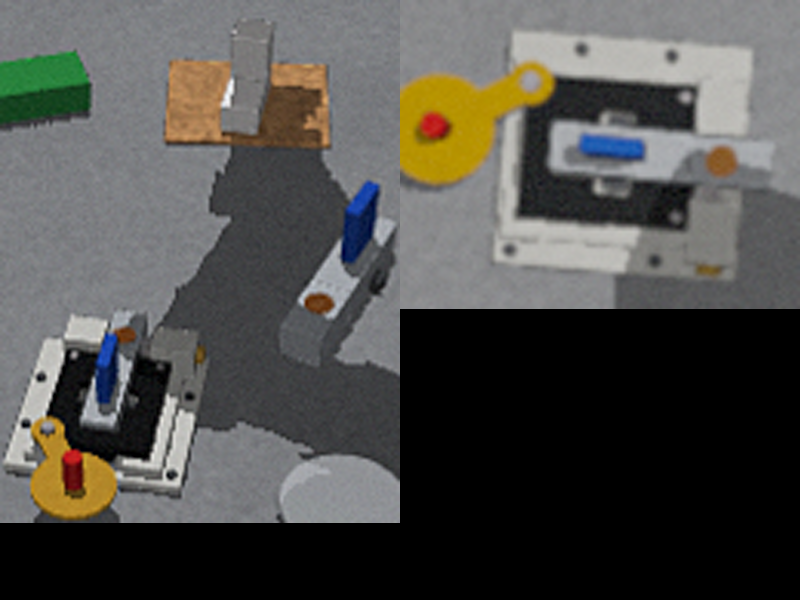

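The block stands upright on the cork, and the slider's ears sit in the middle of the keeper notches. The fin is at about (298,225) in the top view. I'll go for the fin.

Emit:
drive_tool(
  commands=[
    {"tx": 0.13, "ty": 0.714, "tz": 0, "turn": 1, "hand": 0},
    {"tx": 0.13, "ty": 0.714, "tz": 0, "turn": 1, "hand": 0},
    {"tx": 0.13, "ty": 0.714, "tz": 0, "turn": 1, "hand": 0},
    {"tx": 0.13, "ty": 0.714, "tz": 0, "turn": 1, "hand": 0},
    {"tx": 0.13, "ty": 0.714, "tz": 0, "turn": 1, "hand": 0},
    {"tx": 0.13, "ty": 0.714, "tz": 0, "turn": 1, "hand": 0},
    {"tx": 0.13, "ty": 0.714, "tz": 0, "turn": 1, "hand": 0},
    {"tx": 0.13, "ty": 0.714, "tz": 0, "turn": 1, "hand": 0},
    {"tx": 0.13, "ty": 0.714, "tz": 0, "turn": 1, "hand": 0},
    {"tx": 0.13, "ty": 0.714, "tz": 0, "turn": 1, "hand": 0},
  ],
  grip_force=25,
)

```text
time_s: 13.9
tcp_pos: [0.5525, 0.0706, 0.1576]
eef_rot: [179.9, -0.1, -97.7]
contact_force: [-0.5, -0.5, -0.8]
gripper_width: 0.0874
gripper_force: 0.0
```

Emit:
drive_tool(
  commands=[
    {"tx": 0, "ty": 0, "tz": 0, "turn": 0.05, "hand": 0.3},
    {"tx": 0, "ty": 0, "tz": 0, "turn": 0.05, "hand": 0.3},
    {"tx": 0, "ty": 0, "tz": 0, "turn": 0.05, "hand": 0.3},
  ],
)

```text
time_s: 14.2
tcp_pos: [0.5518, 0.0667, 0.1583]
eef_rot: [179.9, -0.1, -93.9]
contact_force: [-0.3, -0.7, 0.2]
gripper_width: 0.0689
gripper_force: 0.0
```

Emit:
drive_tool(
  commands=[
    {"tx": 0.0035, "ty": 0, "tz": -0.06, "turn": 0, "hand": 0.3},
    {"tx": 0.0035, "ty": 0, "tz": -0.12, "turn": 0, "hand": 0.3},
    {"tx": 0.0035, "ty": 0, "tz": -0.16, "turn": 0, "hand": 0.3},
    {"tx": 0.0035, "ty": 0, "tz": -0.185, "turn": 0, "hand": 0.3},
    {"tx": 0.0035, "ty": 0, "tz": -0.193, "turn": 0, "hand": 0.3},
    {"tx": 0.0035, "ty": 0, "tz": -0.193, "turn": 0, "hand": 0.3},
  ],
)

```text
time_s: 14.8
tcp_pos: [0.554, 0.0665, 0.0429]
eef_rot: [179.9, -0.1, -93.9]
contact_force: [-0.1, -0.7, 0.6]
gripper_width: 0.061
gripper_force: 0.0
```

Emit:
drive_tool(
  commands=[
    {"tx": 0, "ty": 0, "tz": 0, "turn": 0, "hand": 1},
    {"tx": 0, "ty": 0, "tz": 0, "turn": 0, "hand": 1},
    {"tx": 0, "ty": 0, "tz": 0, "turn": 0, "hand": 1},
    {"tx": 0, "ty": 0, "tz": 0, "turn": 0, "hand": 1},
    {"tx": 0, "ty": 0, "tz": 0, "turn": 0, "hand": 1},
    {"tx": 0, "ty": 0, "tz": 0, "turn": 0, "hand": 1},
    {"tx": 0, "ty": 0, "tz": 0, "turn": 0, "hand": 1},
    {"tx": 0, "ty": 0, "tz": 0, "turn": 0, "hand": 1},
    {"tx": 0, "ty": 0, "tz": 0, "turn": 0, "hand": 1},
    {"tx": 0, "ty": 0, "tz": 0, "turn": 0, "hand": 1},
  ],
  grip_force=35,
)

```text
time_s: 15.8
tcp_pos: [0.5539, 0.0669, 0.0435]
eef_rot: [179.9, -0.0, -93.8]
contact_force: [-4.0, 0.9, 4.5]
gripper_width: 0.0097
gripper_force: 34.8
```

Emit:
drive_tool(
  commands=[
    {"tx": 0, "ty": 0, "tz": 0.003, "turn": 0, "hand": 1},
    {"tx": 0, "ty": 0, "tz": 0.008, "turn": 0, "hand": 1},
    {"tx": 0, "ty": 0, "tz": 0.016, "turn": 0, "hand": 1},
    {"tx": 0, "ty": 0, "tz": 0.024, "turn": 0, "hand": 1},
  ],
)

```text
time_s: 16.2
tcp_pos: [0.5539, 0.0668, 0.0579]
eef_rot: [179.9, -0.0, -93.8]
contact_force: [-3.9, -0.4, -3.4]
gripper_width: 0.0096
gripper_force: 34.8
```

Emit:
drive_tool(
  commands=[
    {"tx": 0, "ty": 0, "tz": 0.04, "turn": 0, "hand": 1},
    {"tx": 0, "ty": 0, "tz": 0.08, "turn": 0, "hand": 1},
    {"tx": 0, "ty": 0, "tz": 0.12, "turn": 0, "hand": 1},
    {"tx": -0.01, "ty": 0.03, "tz": 0.14, "turn": 0.05, "hand": 1},
    {"tx": -0.03, "ty": 0.08, "tz": 0.14, "turn": 0.12, "hand": 1},
    {"tx": -0.06, "ty": 0.13, "tz": 0.14, "turn": 0.2, "hand": 1},
    {"tx": -0.09, "ty": 0.19, "tz": 0.14, "turn": 0.28, "hand": 1},
    {"tx": -0.12, "ty": 0.25, "tz": 0.14, "turn": 0.36, "hand": 1},
    {"tx": -0.15, "ty": 0.31, "tz": 0.14, "turn": 0.44, "hand": 1},
    {"tx": -0.17, "ty": 0.36, "tz": 0.14, "turn": 0.52, "hand": 1},
  ],
)

```text
time_s: 17.2
tcp_pos: [0.4521, 0.2853, 0.1432]
eef_rot: [-179.8, -0.0, -46.6]
contact_force: [1.6, -0.6, -1.2]
gripper_width: 0.0095
gripper_force: 34.9
```

Emit:
drive_tool(
  commands=[
    {"tx": -0.02, "ty": 0.05, "tz": 0, "turn": 0.08, "hand": 1},
    {"tx": -0.04, "ty": 0.09, "tz": 0, "turn": 0.16, "hand": 1},
    {"tx": -0.047, "ty": 0.114, "tz": 0, "turn": 0.24, "hand": 1},
    {"tx": -0.047, "ty": 0.114, "tz": 0, "turn": 0.32, "hand": 1},
    {"tx": -0.047, "ty": 0.114, "tz": 0, "turn": 0.39, "hand": 1},
    {"tx": -0.047, "ty": 0.114, "tz": -0.02, "turn": 0.41, "hand": 1},
    {"tx": -0.047, "ty": 0.114, "tz": -0.05, "turn": 0.41, "hand": 1},
    {"tx": -0.047, "ty": 0.114, "tz": -0.08, "turn": 0.41, "hand": 1},
    {"tx": -0.047, "ty": 0.114, "tz": -0.08, "turn": 0.41, "hand": 1},
  ],
)

```text
time_s: 18.1
tcp_pos: [0.4239, 0.3507, 0.0926]
eef_rot: [179.9, 0.0, -10.1]
contact_force: [-0.2, -1.0, -0.4]
gripper_width: 0.0099
gripper_force: 34.9
```

```bash
python3 look.py p4 270 310 170 150 80 195 150 170
```

```text
(no output)
```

View pics/p4.png

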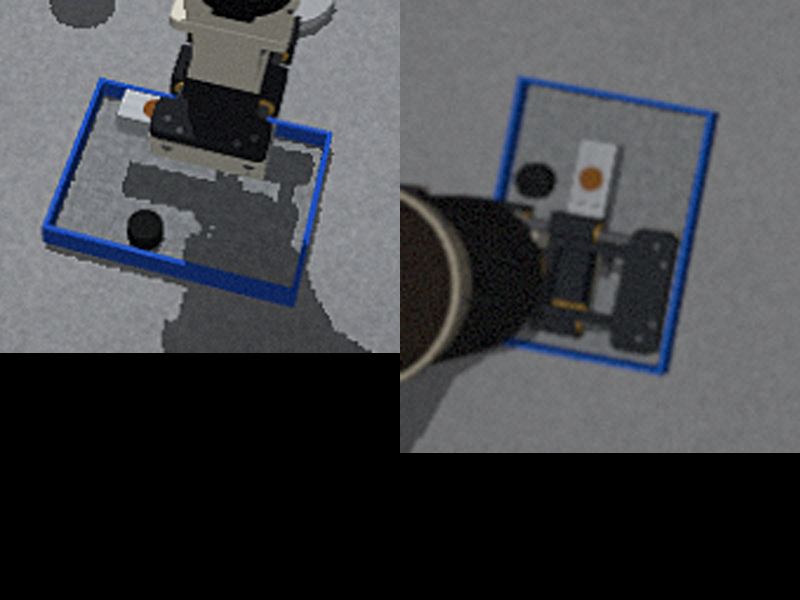

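The slider hangs level inside the tray outline, with its tail at about (302,262) in the top view, clear of the puck and walls. I'll lower it gently.

Emit:
drive_tool(
  commands=[
    {"tx": 0, "ty": 0, "tz": -0.03, "turn": 0, "hand": 1},
    {"tx": 0, "ty": 0, "tz": -0.055, "turn": 0, "hand": 1},
    {"tx": 0, "ty": 0, "tz": -0.07, "turn": 0, "hand": 1},
    {"tx": 0, "ty": 0, "tz": -0.08, "turn": 0, "hand": 1},
    {"tx": 0, "ty": 0, "tz": -0.084, "turn": 0, "hand": 1},
    {"tx": 0, "ty": 0, "tz": -0.087, "turn": 0, "hand": 1},
  ],
)

```text
time_s: 18.8
tcp_pos: [0.4246, 0.3518, 0.0422]
eef_rot: [-180.0, -0.0, -10.1]
contact_force: [0.1, -0.5, -1.7]
gripper_width: 0.01
gripper_force: 34.9
```

Emit:
drive_tool(
  commands=[
    {"tx": 0, "ty": 0, "tz": -0.001, "turn": 0, "hand": 1},
    {"tx": 0, "ty": 0, "tz": -0.002, "turn": 0, "hand": 1},
    {"tx": 0, "ty": 0, "tz": -0.003, "turn": 0, "hand": 1},
  ],
)

```text
time_s: 19.1
tcp_pos: [0.4244, 0.3515, 0.0402]
eef_rot: [-180.0, -0.0, -10.1]
contact_force: [-0.5, -0.1, -1.9]
gripper_width: 0.0103
gripper_force: 34.9
```

Emit:
drive_tool(
  commands=[
    {"tx": 0, "ty": 0, "tz": -0.001, "turn": 0, "hand": 1},
    {"tx": 0, "ty": 0, "tz": -0.002, "turn": 0, "hand": 1},
    {"tx": 0, "ty": 0, "tz": -0.003, "turn": 0, "hand": 1},
    {"tx": 0, "ty": 0, "tz": -0.004, "turn": 0, "hand": 1},
  ],
)

```text
time_s: 19.5
tcp_pos: [0.4242, 0.3513, 0.0375]
eef_rot: [180.0, 0.0, -10.1]
contact_force: [-1.4, -1.6, 6.4]
gripper_width: 0.0098
gripper_force: 34.9
```

Emit:
drive_tool(
  commands=[
    {"tx": 0, "ty": 0, "tz": 0, "turn": 0, "hand": 0.65},
    {"tx": 0, "ty": 0, "tz": 0, "turn": 0, "hand": 0.65},
    {"tx": 0, "ty": 0, "tz": 0, "turn": 0, "hand": 0.65},
    {"tx": 0, "ty": 0, "tz": 0.01, "turn": 0, "hand": 0.65},
    {"tx": 0, "ty": 0, "tz": 0.04, "turn": 0, "hand": 0.65},
    {"tx": 0, "ty": 0, "tz": 0.1, "turn": 0, "hand": 0.65},
    {"tx": 0, "ty": 0, "tz": 0.16, "turn": 0, "hand": 0.65},
    {"tx": 0, "ty": 0, "tz": 0.2, "turn": 0, "hand": 0.65},
  ],
)

```text
time_s: 20.3
tcp_pos: [0.4249, 0.352, 0.1608]
eef_rot: [-179.9, -0.1, -10.0]
contact_force: [0.6, -0.2, -0.2]
gripper_width: 0.0306
gripper_force: 0.0
```

Emit:
drive_tool(
  commands=[
    {"tx": 0.236, "ty": -0.319, "tz": 0, "turn": -0.333, "hand": 0.5},
    {"tx": 0.236, "ty": -0.319, "tz": 0, "turn": -0.333, "hand": 0.5},
    {"tx": 0.236, "ty": -0.319, "tz": 0, "turn": -0.333, "hand": 0.5},
    {"tx": 0.236, "ty": -0.319, "tz": 0, "turn": -0.333, "hand": 0.5},
    {"tx": 0.236, "ty": -0.319, "tz": 0, "turn": -0.333, "hand": 0.5},
    {"tx": 0.236, "ty": -0.319, "tz": 0, "turn": -0.333, "hand": 0.5},
    {"tx": 0.236, "ty": -0.319, "tz": 0, "turn": -0.333, "hand": 0.5},
  ],
  grip_force=6,
)

```text
time_s: 21.0
tcp_pos: [0.5661, 0.159, 0.1577]
eef_rot: [180.0, 0.0, -40.2]
contact_force: [-0.6, -0.2, 1.1]
gripper_width: 0.0438
gripper_force: 0.0
```

```bash
python3 - <<'E'
from plant import r
from h import *
s=r.capture("side");print(r.get_state()["tcp_pos"].round(4))
k=cmask(s,"red",[292,276,316,308],3);v,u=np.nonzero(k);print(k.sum(),u.mean(),v.mean(),ray(s,u.mean(),v.mean(),.049))
f=[d for d in r.trace("slider_fin","side") if d["extent"][1]>330];print([d["extent"] for d in f])
m=cmask(s,"blue",[330,345,375,395],0);v,u=np.nonzero(m);print(m.sum(),u.min(),u.max(),v.min(),v.max(),cv2.minAreaRect(np.argwhere(m)[:,::-1].astype(np.int32)))
E
python3 look.py p5 270 260 170 190 230 195 150 170
```

```text
[0.5658 0.1598 0.1578]
60 303.15 292.1 [0.56627072 0.1614754  0.049     ]
[[319.7, 364.0, 382.1, 397.5]]
311 330 374 347 364 ((352.0000305175781, 355.4999694824219), (46.741024017333984, 6.809642791748047), 13.392498016357422)
```

View pics/p5.png

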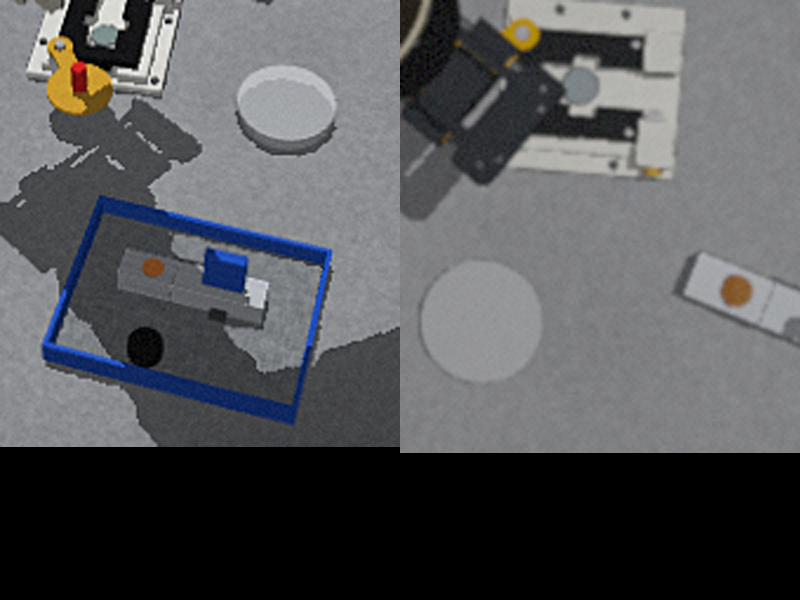

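The slider stands upright in the tray and the knob is at (303,292) in the side view, below the gripper. I'll go down and grip the knob lightly.

Emit:
drive_tool(
  commands=[
    {"tx": 0, "ty": 0.002, "tz": -0.06, "turn": 0, "hand": 0.5},
    {"tx": 0, "ty": 0.002, "tz": -0.12, "turn": 0, "hand": 0.5},
    {"tx": 0, "ty": 0.002, "tz": -0.17, "turn": 0, "hand": 0.5},
    {"tx": 0, "ty": 0.002, "tz": -0.192, "turn": 0, "hand": 0.5},
    {"tx": 0, "ty": 0.002, "tz": -0.192, "turn": 0, "hand": 0.5},
    {"tx": 0, "ty": 0.002, "tz": -0.192, "turn": 0, "hand": 1},
    {"tx": 0, "ty": 0.002, "tz": -0.192, "turn": 0, "hand": 1},
    {"tx": 0, "ty": 0.002, "tz": -0.192, "turn": 0, "hand": 1},
    {"tx": 0, "ty": 0.002, "tz": -0.192, "turn": 0, "hand": 1},
    {"tx": 0, "ty": 0.002, "tz": -0.192, "turn": 0, "hand": 1},
  ],
  grip_force=6,
)

```text
time_s: 22.2
tcp_pos: [0.5663, 0.1613, 0.0432]
eef_rot: [-179.9, -0.0, -40.0]
contact_force: [-1.9, 0.7, 3.5]
gripper_width: 0.0137
gripper_force: 6.0
```

```bash
python3 - <<'E'
from plant import r
import numpy as np
s=r.get_state();p=s["tcp_pos"];print(p.round(4),s["gripper_width"],s["gripper_force"],s["contact_force"].round(1))
pv=np.array([.5909,.1104]);d=p[:2]-pv;R=np.hypot(*d);a0=np.arctan2(d[1],d[0]);a1=np.radians(228.3);print(R,np.degrees(a0))
for k in range(1,21):
    a=a0+(a1-a0)*k/20;rad=R+(.0556-R)*k/20;q=pv+rad*np.array([np.cos(a),np.sin(a)])-p[:2];print(k,(q/.6).round(3))
E
```

```text
[0.5663 0.1613 0.0432] 0.013726344987407081 6.0016118735075 [-1.9  0.7  3.5]
0.05655865491181648 115.83493512828858
1 [-0.008 -0.005]
2 [-0.016 -0.01 ]
3 [-0.023 -0.016]
4 [-0.029 -0.022]
5 [-0.035 -0.03 ]
6 [-0.04  -0.037]
7 [-0.044 -0.046]
8 [-0.047 -0.054]
9 [-0.05  -0.063]
10 [-0.051 -0.072]
11 [-0.052 -0.081]
12 [-0.052 -0.09 ]
13 [-0.051 -0.099]
14 [-0.049 -0.108]
15 [-0.046 -0.117]
16 [-0.043 -0.125]
17 [-0.038 -0.133]
18 [-0.033 -0.141]
19 [-0.027 -0.148]
20 [-0.021 -0.154]
```

Emit:
drive_tool(
  commands=[
    {"tx": -0.008, "ty": -0.005, "tz": 0, "turn": 0.033, "hand": 1},
    {"tx": -0.016, "ty": -0.01, "tz": 0, "turn": 0.066, "hand": 1},
    {"tx": -0.023, "ty": -0.016, "tz": 0, "turn": 0.1, "hand": 1},
    {"tx": -0.029, "ty": -0.022, "tz": 0, "turn": 0.133, "hand": 1},
    {"tx": -0.035, "ty": -0.03, "tz": 0, "turn": 0.166, "hand": 1},
    {"tx": -0.04, "ty": -0.037, "tz": 0, "turn": 0.2, "hand": 1},
    {"tx": -0.044, "ty": -0.046, "tz": 0, "turn": 0.233, "hand": 1},
    {"tx": -0.047, "ty": -0.054, "tz": 0, "turn": 0.266, "hand": 1},
    {"tx": -0.05, "ty": -0.063, "tz": 0, "turn": 0.3, "hand": 1},
    {"tx": -0.051, "ty": -0.072, "tz": 0, "turn": 0.333, "hand": 1},
  ],
)

```text
time_s: 23.2
tcp_pos: [0.5356, 0.1185, 0.0429]
eef_rot: [-179.9, -0.1, -9.9]
contact_force: [-0.5, 2.3, 2.7]
gripper_width: 0.0135
gripper_force: 6.0
```

Emit:
drive_tool(
  commands=[
    {"tx": -0.001, "ty": -0.009, "tz": 0, "turn": 0.033, "hand": 1},
    {"tx": -0.001, "ty": -0.018, "tz": 0, "turn": 0.066, "hand": 1},
    {"tx": 0, "ty": -0.027, "tz": 0, "turn": 0.1, "hand": 1},
    {"tx": 0.002, "ty": -0.036, "tz": 0, "turn": 0.133, "hand": 1},
    {"tx": 0.005, "ty": -0.045, "tz": 0, "turn": 0.166, "hand": 1},
    {"tx": 0.008, "ty": -0.053, "tz": 0, "turn": 0.2, "hand": 1},
    {"tx": 0.013, "ty": -0.061, "tz": 0, "turn": 0.233, "hand": 1},
    {"tx": 0.018, "ty": -0.069, "tz": 0, "turn": 0.266, "hand": 1},
    {"tx": 0.024, "ty": -0.076, "tz": 0, "turn": 0.3, "hand": 1},
  ],
)

```text
time_s: 24.1
tcp_pos: [0.5497, 0.0724, 0.0427]
eef_rot: [-180.0, -0.0, 17.0]
contact_force: [-2.5, 0.9, 1.8]
gripper_width: 0.0135
gripper_force: 6.0
```

Emit:
drive_tool(
  commands=[
    {"tx": 0.004, "ty": -0.004, "tz": 0, "turn": 0, "hand": 1},
    {"tx": 0.008, "ty": -0.007, "tz": 0, "turn": 0, "hand": 1},
    {"tx": 0.011, "ty": -0.01, "tz": 0, "turn": 0, "hand": 1},
  ],
)

```text
time_s: 24.4
tcp_pos: [0.5546, 0.067, 0.0421]
eef_rot: [-179.9, 0.1, 16.8]
contact_force: [-10.1, 9.0, 5.4]
gripper_width: 0.0192
gripper_force: 6.0
```

Emit:
drive_tool(
  commands=[
    {"tx": 0, "ty": 0, "tz": 0, "turn": 0, "hand": 0.5},
    {"tx": 0, "ty": 0, "tz": 0, "turn": 0, "hand": 0.5},
    {"tx": 0, "ty": 0, "tz": 0, "turn": 0, "hand": 0.5},
    {"tx": 0, "ty": 0, "tz": 0.03, "turn": 0, "hand": 0.5},
    {"tx": 0, "ty": 0, "tz": 0.1, "turn": 0, "hand": 0.5},
    {"tx": 0, "ty": 0, "tz": 0.18, "turn": 0, "hand": 0.5},
    {"tx": 0, "ty": 0, "tz": 0.26, "turn": 0, "hand": 0.5},
    {"tx": 0, "ty": -0.1, "tz": 0.3, "turn": 0, "hand": 0.5},
    {"tx": 0, "ty": -0.18, "tz": 0.3, "turn": 0, "hand": 0.5},
    {"tx": 0, "ty": -0.25, "tz": 0.3, "turn": 0, "hand": 0.5},
  ],
)

```text
time_s: 25.4
tcp_pos: [0.5567, -0.081, 0.2241]
eef_rot: [180.0, -0.2, 17.0]
contact_force: [-0.1, -0.6, -0.4]
gripper_width: 0.044
gripper_force: 0.0
```

```bash
python3 - <<'E'
from plant import r
from h import *
for n in("side","top"):
    s=r.capture(n)
    k=cmask(s,"red",[285,240,330,290] if n=="side" else [280,205,320,240],0);v,u=np.nonzero(k);p=ray(s,u.mean(),v.mean(),.05 if n=="side" else .056)
    d=p[:2]-[.5909,.1104];print(n,k.sum(),u.mean(),v.mean(),p.round(4),"deg open",228.3-np.degrees(np.arctan2(d[1],d[0]))%360)
E
python3 look.py p6 260 140 190 280 90 120 480 300
```

```text
side 44 313.97727272727275 262.3636363636364 [0.5542 0.0714 0.05  ] deg open 1.6223760540079866Traceback (most recent call last):
  File "<stdin>", line 5, in <module>
  File "h.py", line 44, in cmask
    return l==1+np.argmax(st[1:,4])
                ~~~~~~~~~^^^^^^^^^^
    return _wrapfunc(a, 'argmax', axis=axis, out=out, **kwds)
    return bound(*args, **kwds)
ValueError: attempt to get argmax of an empty sequence
```

View pics/p6.png

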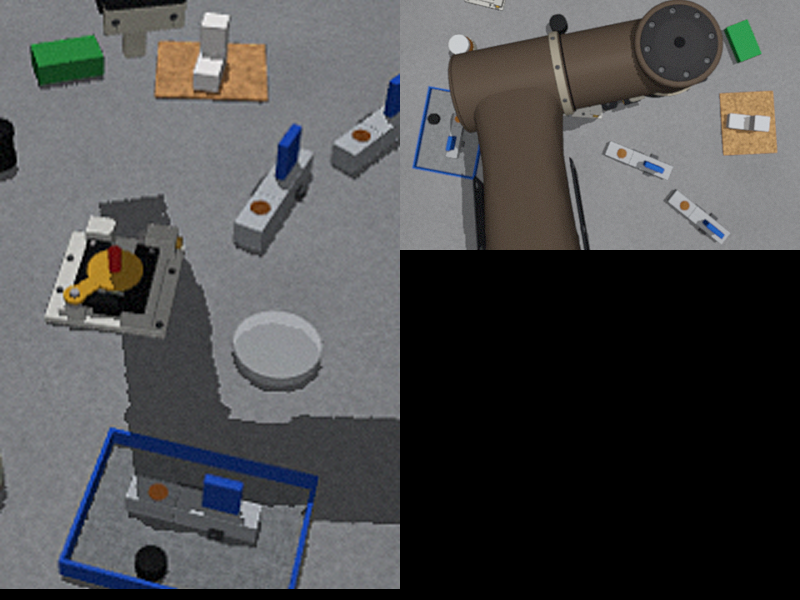

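The shutter disc covers the slot. The knob at (314,262) in the side view is within about 2° of shut, and I pressed it against the end stop. The slider stands upright in the tray, the block stands on the cork, and the bystanders I can see look undisturbed.

```bash
python3 -c "
from plant import r
print(r.close_job())"
```

```text
the job is handed in; nothing more can be done
None
```

I finished every step and handed the job in: the slider was knocked to its stop with the block and now stands upright in the tray, the block is back on the cork pad, and the shutter is shut. The hand-in gave no verdict.

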